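# Clamp the hinge block and hold the guard flap's hinge lined up for its pin

### The job

Slide the bench clamp's jaw shut by its red post until it presses the aluminium hinge block squarely against the fixed anvil, and leave it shut. Then lift the white guard flap out of its blue rack and lower its knuckle between the two knuckles on the block until all the holes line up, so that the hinge pin could be pushed straight through. Finish still holding the flap there in the gripper, upright and not leaning on the block, and leave everything else on the bench alone.

Things in the scene. Friction and masses are not known exactly. Their poses are not given: they have to be found in the camera images.
- clamp: Bench clamp fixed to the table, like a big caliper: grey steel base 100 (x) x 210 (y) x 15 mm high, origin on the table under the middle of the place where a fully seated hinge block stands; base spans y -60 to +150. Its y axis is the sliding direction: dark fixed anvil on the -y side (flat face at y = -20 mm), sliding jaw on the +y side.
- anvil: Fixed dark steel stop of the clamp, 56 mm wide, top 47 mm above the table; same origin and axes as the clamp; its flat face lies at y = -20 mm and looks to +y.
- jaw (a joint): Sliding steel jaw of the clamp, m: 0 fully open, grows as it slides towards the anvil (the clamp's -y), at most 0.045; 0.035 with a seated block between jaw and anvil. It stays where it is left (friction about 3 N). The jaw is 50 mm wide, 75 mm long, its top 46 mm above the table. The block must be pushed along before it meets the anvil (some 3 to 6 N more).
- jaw_grip (a point): Middle of the graspable part of the red thumb post on the jaw, 72 mm above the table. Post 20 (x) x 16 (y, sliding direction) mm, from the jaw's top at 46 mm up to 90 mm. Axes as the clamp's. The jaw's flat face lies 50 mm from the post's centre towards -y.
- jaw_face (a point): Centre of the jaw's flat face that meets the block, axes as the clamp's.
- block: Loose aluminium hinge block, 80 (x) x 40 (y) x 50 mm high, 0.5 kg, standing on the clamp's base (15 mm above the table) between anvil and jaw, with a gap to both and slightly askew at first. Origin at the centre of its underside. A 4 mm steel hinge leaf lies on its top, with two outer knuckles.
- block_bore (a point): Middle of the hinge axis of the block: 72 mm above the block's underside, 18 mm above the leaf on its top, midway between its two knuckles. Axes as the block's; the hinge axis is x. Each knuckle is a steel tube 20 mm outside with a 12 mm hole, 20 mm long, from 16 to 36 mm on either side of this point, so the gap between them is 32 mm.
- flap_grip (a point): Centre of the white panel of the guard flap: 80 (x) x 10 (y) x 60 mm high, upright, yellow stripe; 0.14 to 0.28 kg in all. Grasp it from above across its 10 mm thickness (y). Its x axis is along the hinge axis, z up.
- flap_bore (a point): Middle of the flap's own knuckle, 50 mm straight below flap_grip: steel tube along x, 20 mm outside, 12 mm hole, 24 mm long, joined by a 24 mm wide neck to the panel, whose lower edge is 20 mm above this axis. Axes as the panel's; either way round fits. With the holes in line, 8 mm stay free under this knuckle and 10 mm between the panel and the block's knuckles, so nothing but the gripper carries the flap.
- rack: Blue rack fixed to the table, 104 (x) x 70 (y) mm, origin under its centre. It holds the flap upright by its two ends: the panel's lower edge rests on ledges 46 mm above the table, between end cheeks reaching 68 mm (only the outer 12 mm at either end of the panel are between cheeks; slot play 1.5 mm). The panel's top is at 106 mm.
- pin_center (a point): Middle of the brass hinge pin, 8 mm diameter, 75 mm long, lying in a yellow tray; leave alone.
- weight: Steel 0.5 kg weight, 40 mm diameter, 58 mm high, origin under its centre; leave alone.
- bottle: White bottle, 56 mm diameter, 110 mm high, origin under its centre; leave alone.
- cup: Aluminium cup, 68 mm diameter, 70 mm high, origin under its centre; leave alone.
- screwdriver: Screwdriver lying on the bench, leave alone.
- notebook: Notebook 210 x 150 x 12 mm, leave alone.
- pen: Black pen 130 mm long on the notebook, leave alone.
- flap: The whole guard flap (panel, neck and knuckle); its origin is the point flap_bore.
Things that resemble listed ones, but are neither listed nor needed, are in the scene too. Leave any yellow look-alike of the block alone. Of the things shaped like the rack, the blue one is meant.

How it is judged (in metres and radians):
On the way, in this order (a step that is already met when the one before it is completed fails the run):
1. the jaw is pressed shut: more than 4 N from the jaw on the block and more than 3 N from the block on the anvil, the block square against the anvil, with the flap still in its rack (y of jaw_face in the frame of block below 0.0225 m and y of block in the frame of clamp below 0.002 m and angle between the x axis of block and the x axis of clamp, either way round below 0.04 rad and contact force between jaw and block above 4 N and contact force between block and anvil above 3 N and z of flap_bore in the frame of rack below 0.034 m), for 0.2 s.
2. the flap is lifted clear of its rack (z of flap_bore in the frame of rack above 0.06 m), for 0.2 s.
At the end, for the whole second after the job is handed in: Jaw shut on the block (gap < 2.5 mm), block within 2 mm of the anvil and square (0.04 rad); hole axes within 3.5 mm sideways and in height, 6 mm along, parallel within 0.07 rad; flap upright (0.1 rad), still, held by the fingers (> 2 N), under 5 N between flap and block (y of jaw_face in the frame of block below 0.0225 m and y of block in the frame of clamp below 0.002 m and angle between the x axis of block and the x axis of clamp, either way round below 0.04 rad and y of flap_bore in the frame of block_bore between -0.0035 and 0.0035 m and z of flap_bore in the frame of block_bore between -0.0035 and 0.0035 m and x of flap_bore in the frame of block_bore between -0.006 and 0.006 m and angle between the x axis of flap_bore and the x axis of block_bore, either way round below 0.07 rad and angle between flap_bore's own z axis and vertical below 0.1 rad and contact force between the fingers and flap above 2 N and contact force between flap and block below 5 N and linear speed of flap below 0.01 m/s); the arm keeps its last pose, push and grip.
It fails at once if a bystander (pin, weight, bottle, cup, screwdriver, notebook or pen) is moved more than 30 mm (distance of any of pin_center, weight, bottle, cup, screwdriver, notebook, pen from where it was at the start of the episode above 0.03 m).
It also fails if it takes over 67 s, if anything falls off the work surface, if the arm or the gripper's body presses on something with over 40 N, if the wrist force passes 120 N, or if a joint passes its speed limit or range.

### The arm

A 6-joint arm with a two-finger parallel gripper is mounted at the origin on the work surface. World frame = base frame: x ahead of the robot, y to its left, z up, the work surface at z = 0. Lengths are in mm, angles in rad, forces in N, time in s.
With the tool pointing down it reaches from about 350 to 875 mm from the base axis. Payload 4.2 kg.
Tool frame: the origin (TCP) lies at the very end of the fingers, on their centre line; the grasp point (between the pads) lies 19 mm behind it; z points along the fingers, y is the line along which they close (so a half turn about z gives the same grasp; the last joint's range is limited). The gripper opens to 85 mm and grips with 20 to 120 N. Pads are 22 mm wide; open, the fingers measure 114 mm over their backs; the gripper's body (76 mm by 85 mm) begins 54 mm behind the grasp point. The pads swing forward as they close: fully open they stand 13 mm farther back than shut.
Start: joints at [1.554, 0.385, 0.008, 0, -1.194, -0.259], TCP at [170.166, 601.367, 231.312] pointing down, gripper open.
Joint ranges: [-3.14, 3.14], [-1.21, 2.06], [-1.07, 1.41], [-3.16, 2.05], [-2.99, -0.16], [-3.1, 3.1]. Speed limits (rad/s): [2.79, 2.79, 3.14, 3.14, 3.14, 3.14].

### API

Orientations are given as a unit quaternion [x, y, z, w].
In Python, from bench import arm, optics gives the robot as it stands. The module is installed in compiled form; this text tells all that it offers.
- The arm moves only by the tool step_arm, never from a script. Its argument "motion" is a list of rows, each an object with "dr": the turn, a rotation vector about the tool's x, y, z in units of 8 degrees (1.0 is 8 degrees), a list of three; "slide": the shift along the tool's x, y, z in mm, a list of three; "jaw": the finger opening in mm, from 0 to 85.4. A call has exactly 8 rows; each row is the pose to reach, as a shift and turn from the pose commanded when the call began, along the tool's axes at that moment; what a row does not reach only later rows make up. A row lasts 1/8 s, in which the tool goes at most 62.5 mm and 10.7 degrees, less where a joint would pass 70% of its speed; a pose out of reach is approached as far as the arm can. A call with a gripper value outside its range is refused whole. The fingers move at their own pace and stop on an object; the grip force is fixed at half the most. Time passes only in rows, so rows that repeat a pose let the fingers close, or fill a call up. It gives the time, the measured TCP pose, the force, the opening and the grip force at its end, in the units of the state.
- arm.read_state(): the state, without advancing time (a new reading comes with each control period).
- optics.get_image(name): name is "scene" or "top" or "wrist"; returns the picture (384x512x3 uint8, blue, green, red); there is no depth.
- optics.camera_info(name): a dict with "camera_matrix" (3x3 intrinsics, pixels), "k1" (the pictures are not rectified: a ray, as slopes to the right and down, at radius r is drawn at 1 + k1 r^2 times it, then the intrinsics apply), "view" (4x4, takes a point from world to camera coordinates); the wrist camera has in their place "T_tool_cam" (4x4, takes a point from camera to tool coordinates, whose origin is the TCP and whose axes are the flange's). Camera axes: x right, y up, looking along -z (the intrinsics and any distortion apply to the point x, -y, -z); pixel columns grow to the right and rows downward; lengths in mm; the calibration is good to about 2 mm. A picture is of the moment at which its call begins: read the wrist's pose just before it. camera_info takes no time and is no camera call.
- arm.job_done(): hands the job in; it is judged then, once.
The state is a dict: "clock": time; "joints": joint angles; "joint_vel": joint speeds; "joint_efforts": joint torques, N m; "position": TCP position; "ee_rot": TCP orientation; "contact_force": force on the tool from outside, world axes, zero at the start; "wrist_torque": the same for the moment, N m; "gripper_width": finger opening in mm; "grasp_force": force on a finger pad.
Only numpy, scipy, OpenCV 4.12 (cv2) and the standard library are available. Lean on these libraries where they do the work, as an engineer would, in place of code of your own. Each camera call takes 0.05 s, during which the arm holds its last target. There are 200 camera calls.

## Working session

There is one attempt and no reset: what is moved stays moved. The work goes in short steps, Python scripts to look and compute and a tool call to move; the robot and the scene stay as the last step left them, time stands still between calls to the robot, and variables do not carry over. Pictures are saved under pics/ and viewed, at most 10 in all, crops included, and the job is handed in when it is done.

Besides the shell and the picture viewer there is one more tool, called as name(argument=value, ...) on one line, values as JSON. step_arm: Moves the arm, as the interface text tells. Its arguments: {"type":"object","properties":{"motion":{"type":"array","items":{"type":"object","properties":{"dr":{"type":"array","items":{"type":"number"}},"slide":{"type":"array","items":{"type":"number"}},"jaw":{"type":"number"}}}}},"required":["motion"]}

```bash
mkdir -p pics; cat > h.py <<'E'
import numpy as np, cv2
from bench import arm, optics
from scipy.spatial.transform import Rotation as R
def grab(n,f=None):
    s=arm.read_state(); im=np.array(optics.get_image(n))
    if f: cv2.imwrite('pics/'+f,im)
    return s,im
def cam(n,s=None):
    c=optics.camera_info(n); K=np.array(c['camera_matrix']);k1=c['k1']
    if n=='wrist':
        T=np.eye(4);T[:3,:3]=R.from_quat(s['ee_rot']).as_matrix();T[:3,3]=s['position']
        W=T@np.array(c['T_tool_cam'])
    else: W=np.linalg.inv(np.array(c['view']))
    return K,k1,W
def ray(n,uv,s=None):
    K,k1,W=cam(n,s)
    d=np.array([k1,0,0,0],float)
    p=cv2.undistortPoints(np.array(uv,float).reshape(-1,1,2),K,d,None,None).reshape(-1,2)
    D=np.c_[p[:,0],-p[:,1],-np.ones(len(p))]@W[:3,:3].T
    return W[:3,3],D
def onz(n,uv,z,s=None):
    o,D=ray(n,uv,s); return o+D*((z-o[2])/D[:,2:3])
def proj(n,P,s=None):
    K,k1,W=cam(n,s); q=(np.array(P,float).reshape(-1,3)-W[:3,3])@W[:3,:3]
    x=q[:,0]/-q[:,2];y=-q[:,1]/-q[:,2];r=1+k1*(x*x+y*y)
    return np.c_[K[0,0]*x*r+K[0,2],K[1,1]*y*r+K[1,2]]
E
python3 - <<'E'
from h import *
ims=[grab(n,n+'0.png')[1] for n in ('scene','top')]
cv2.imwrite('pics/both0.png',cv2.resize(np.hstack(ims),None,fx=.78,fy=.78))
for n in('scene','top'):
    K,k,W=cam(n);print(n,K.round(1).tolist(),k,W.round(2).tolist())
print(optics.camera_info('wrist'));print(arm.read_state())
E
```

```text
scene [[475.8, 0.0, 256.2], [0.0, 475.8, 196.2], [0.0, 0.0, 1.0]] 0.012999231686762409 [[-0.43, -0.71, 0.56, 1336.42], [0.9, -0.34, 0.26, 352.04], [0.0, 0.62, 0.79, 1158.85], [0.0, 0.0, 0.0, 1.0]]
top [[455.7, 0.0, 251.6], [0.0, 455.7, 193.8], [0.0, 0.0, 1.0]] -0.12875572796925783 [[-0.02, 1.0, -0.09, 430.3], [-1.0, -0.02, 0.03, 19.14], [0.02, 0.09, 1.0, 1346.47], [0.0, 0.0, 0.0, 1.0]]
{'camera_matrix': array([[285.34775583,   0.        , 258.36967435],
       [  0.        , 285.34775583, 192.75197522],
       [  0.        ,   0.        ,   1.        ]]), 'k1': -0.06913636709790315, 'T_tool_cam': array([[-8.45826275e-04,  9.45581068e-01,  3.25385508e-01,
         8.32083894e+01],
       [ 9.99999528e-01,  6.44210824e-04,  7.27359733e-04,
        -4.72368365e-01],
       [ 4.78160727e-04,  3.25385970e-01, -9.45581166e-01,
        -1.42009269e+02],
       [ 0.00000000e+00,  0.00000000e+00,  0.00000000e+00,
         1.00000000e+00]])}
{'clock': 0.1, 'joints': array([ 1.55357987e+00,  3.85493414e-01,  6.74990928e-03, -3.99362061e-04,
       -1.19402125e+00, -2.58582413e-01]), 'joint_vel': array([ 0.00067253, -0.00176591,  0.00227821, -0.00013415,  0.00067142,
       -0.00112908]), 'joint_efforts': array([-9.88095308e-04, -3.93318021e+01,  1.88932461e+01,  4.19790745e+00,
       -2.52797152e-03,  4.60570377e-06]), 'position': array([170.05899001, 600.87046364, 230.32304535]), 'ee_rot': array([ 9.90496307e-01, -1.37535678e-01, -6.57622125e-05,  9.99402437e-04]), 'contact_force': array([ 0.78958625, -1.20066224, -0.81477268]), 'wrist_torque': array([0.04237763, 0.03204271, 0.00067308]), 'grasp_force': 0.0, 'gripper_width': 85.34614580572004}
```

View pics/top0.png

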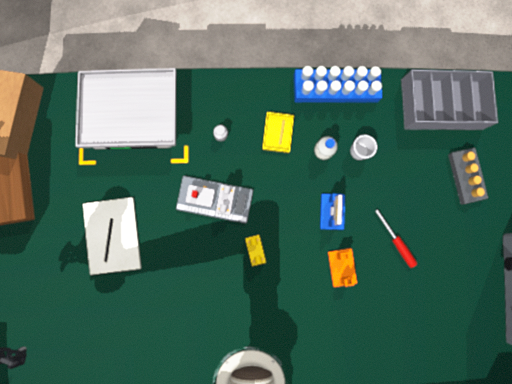

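View pics/scene0.png

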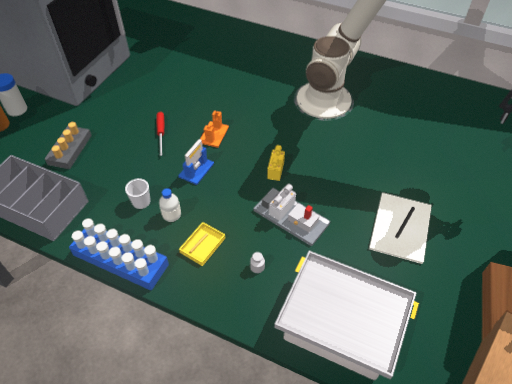

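Top view: the clamp is at (215,199), with the red post at (195,194) and the block between jaw and anvil at about (232,200). The candidates are:
- **Block:** grey (232,200) in the clamp, or a yellow look-alike at (256,250). I take the grey aluminium one.
- **Rack:** blue (333,211) with the white flap, or an orange look-alike at (342,268). I take the blue one, as the task says. The blue vial rack at (338,85) has a different shape.

I'll confirm both choices in one crop.

```bash
python3 - <<'E'
from h import *
im=cv2.imread('pics/top0.png')
a=cv2.resize(im[165:245,165:265],None,fx=4,fy=4,interpolation=2);b=cv2.resize(im[180:260,285:385],None,fx=4,fy=4,interpolation=2)
s0=cv2.imread('pics/scene0.png')
c=cv2.resize(s0[170:250,245:345],None,fx=4,fy=4,interpolation=2);d=cv2.resize(s0[115:195,150:250],None,fx=4,fy=4,interpolation=2)
cv2.imwrite('pics/crop.png',np.vstack([np.hstack([a,b]),np.hstack([c,d])])[:600])
h=cv2.cvtColor(im,cv2.COLOR_BGR2HSV)
def blob(m,x0,y0,x1,y1):
    k=np.zeros_like(m);k[y0:y1,x0:x1]=m[y0:y1,x0:x1]
    n,l,st,ce=cv2.connectedComponentsWithStats(k);i=1+st[1:,4].argmax();p=np.argwhere(l==i)[:,::-1].astype(np.float32)
    return ce[i],st[i],cv2.minAreaRect(p)
red=cv2.inRange(h,(0,120,80),(8,255,255))|cv2.inRange(h,(172,120,80),(180,255,255))
r=blob(red,170,170,260,230);print(r,onz('top',[r[0]],90))
blue=cv2.inRange(h,(100,120,60),(130,255,255))
r=blob(blue,310,185,360,240);print(r,onz('top',cv2.boxPoints(r[2]),30).round(1))
wh=cv2.inRange(h,(0,0,170),(180,70,255))
r=blob(wh,320,185,350,240);print(r,onz('top',cv2.boxPoints(r[2]),106).round(1))
gr=cv2.inRange(h,(0,0,60),(180,60,255))
r=blob(gr,170,165,262,235);print(r,onz('top',cv2.boxPoints(r[2]),25).round(1))
E
```

```text
(array([194.47222222, 193.86111111]), array([192, 191,   6,   7,  36], dtype=int32), ((194.5, 194.0), (6.0, 5.0), 90.0)) [[549.61099281 145.40180538  90.        ]]
(array([329.86334405, 212.02733119]), array([320, 193,  26,  37, 622], dtype=int32), ((332.5, 211.0), (36.0, 25.0), 90.0)) [[ 552.  -214.2   30. ]
 [ 550.9 -288.3   30. ]
 [ 445.5 -284.6   30. ]
 [ 447.1 -211.    30. ]]
(array([338.89115646, 209.95918367]), array([335, 195,   7,  30, 147], dtype=int32), ((338.0, 209.5), (29.0, 6.0), 90.0)) [[ 538.8 -242.3  106. ]
 [ 538.5 -259.1  106. ]
 [ 458.6 -256.3  106. ]
 [ 458.9 -239.6  106. ]]
(array([214.6297481 , 199.27469012]), array([ 176,  176,   77,   48, 2501], dtype=int32), ((214.1404266357422, 199.1078338623047), (73.03174591064453, 35.819129943847656), 10.954063415527344)) [[510.3 209.2  25. ]
 [613.  189.   25. ]
 [568.9 -19.9  25. ]
 [466.8   1.7  25. ]]
```

View pics/crop.png

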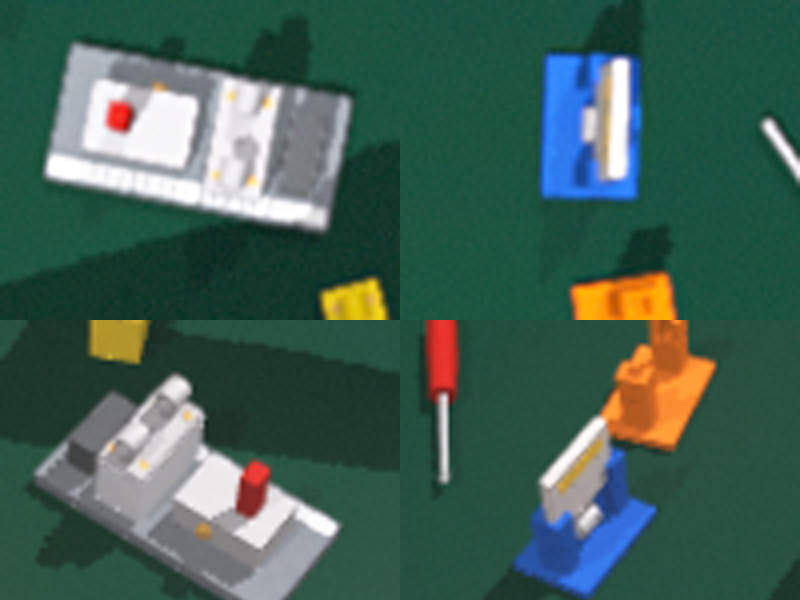

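The crop confirms it. The grey aluminium block stands between the light jaw with its red post and the dark anvil. The white flap stands in the blue rack, with its knuckle below and the neck showing on the left. I'm moving above the clamp.

step_arm(motion=[{"slide": [60, 46, 2], "dr": [0, 0, 0], "jaw": 45}, {"slide": [110, 85, 4], "dr": [0, 0, 0], "jaw": 45}, {"slide": [160, 124, 6], "dr": [0, 0, -0.2], "jaw": 45}, {"slide": [210, 163, 8], "dr": [0, 0, -0.48], "jaw": 45}, {"slide": [260, 202, 10], "dr": [0, 0, -0.48], "jaw": 45}, {"slide": [310, 240, 12], "dr": [0, 0, -0.48], "jaw": 45}, {"slide": [350, 271, 14], "dr": [0, 0, -0.48], "jaw": 45}, {"slide": [390, 302, 16], "dr": [0, 0, -0.48], "jaw": 45}])

```text
clock: 1.1
position: [463.9, 202.6, 215.1]
ee_rot: [0.995, -0.104, -0.0, 0.0]
contact_force: [1.0, 0.5, 0.2]
gripper_width: 45.0
grasp_force: 0.0
```

step_arm(motion=[{"slide": [40, 35, 0], "dr": [0, 0, 0], "jaw": 45}, {"slide": [80, 70, 0], "dr": [0, 0, 0], "jaw": 45}, {"slide": [96, 85, 0], "dr": [0, 0, 0], "jaw": 45}, {"slide": [96, 85, 0], "dr": [0, 0, 0], "jaw": 45}, {"slide": [96, 85, 0], "dr": [0, 0, 0], "jaw": 45}, {"slide": [96, 85, 0], "dr": [0, 0, 0], "jaw": 45}, {"slide": [96, 85, 0], "dr": [0, 0, 0], "jaw": 45}, {"slide": [96, 85, 0], "dr": [0, 0, 0], "jaw": 45}])

```text
clock: 2.1
position: [539.3, 102.0, 215.5]
ee_rot: [0.995, -0.104, 0.0, -0.0]
contact_force: [0.4, 0.5, -0.3]
gripper_width: 45.1
grasp_force: 0.0
```

```bash
python3 - <<'E'
from h import *
s,im=grab('wrist','w1.png');print(s['position'],s['ee_rot'])
cv2.imwrite('pics/w1b.png',cv2.resize(im,(768,576),interpolation=2))
h=cv2.cvtColor(im,cv2.COLOR_BGR2HSV)
red=cv2.inRange(h,(0,120,60),(8,255,255))|cv2.inRange(h,(172,120,60),(180,255,255))
n,l,st,ce=cv2.connectedComponentsWithStats(red);print(st[st[:,4]>50],ce[st[:,4]>50])
E
```

```text
[539.28233521 102.01018257 215.46408483] [ 9.94600538e-01 -1.03777418e-01  1.00395207e-04 -8.11503145e-05]
[[     0      0    512    384 196306]
 [   204    163     15     27    295]] [[255.56836266 191.51959186]
 [210.91525424 179.09152542]]
```

View pics/w1b.png

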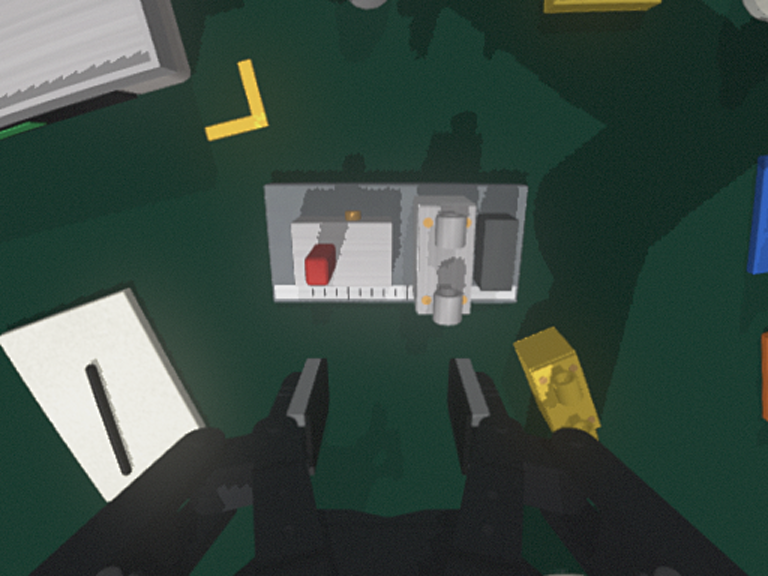

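The wrist view, at 1.5x, shows the clamp edges level with the image, so the yaw is right. The red post is at (320,265), the block with its two knuckles at (448,225) and (448,305), and the anvil at (497,250). Next I measure the post top, clamp base and block.

```bash
python3 - <<'E'
from h import *
s=arm.read_state(); im=cv2.imread('pics/w1.png')
h=cv2.cvtColor(im,cv2.COLOR_BGR2HSV)
sub=im[160:193,200:224,2]
print(sub[::2])
Rm=R.from_quat(s['ee_rot']).as_matrix();p=np.array(s['position'])
def tool(P): return ((P-p)@Rm).round(1)
print('base', tool(onz('wrist',np.array([[265,184],[527,184],[518,300],[273,300]])/1.5,15,s)), onz('wrist',np.array([[265,184],[527,184],[518,300],[273,300]])/1.5,15,s).round(1))
print('blocktop leaf', tool(onz('wrist',np.array([[418,197],[474,205],[470,313],[416,313]])/1.5,67,s)))
print('jaw top near corner', tool(onz('wrist',np.array([[292,223],[391,222],[391,287],[292,287]])/1.5,46,s)))
for uv in ([210.5,181.5],[211,180]): print(onz('wrist',[uv],90,s), tool(onz('wrist',[uv],90,s)))
E
```

```text
[[199 198 197 195 196 195 196 196 197 196 199 199 134 127 133 133 132 132
  133 132 134 133 130 132]
 [198 197 197 195 198 195 195 195 201 196 170 167 116 111 112 112 114 110
  112 113 114 115 125 131]
 [200 199 199 202 201 199 201 204 185 121  95  98  99 101 100 103 104  97
  102 102 100  95  98 116]
 [199 200 198 199 197 201 203 172 112  97  99 102 104 103  99  99 100 102
  101 102 100  98  91 102]
 [195 196 196 196 201 199 133  97  98 102 101 104 102 102 103 102 103 101
  102  99  96  90  86  93]
 [196 196 199 199 166 111  95  98  99  98 101  98  99  98 101 100 104 101
  100  99  90  91  86  91]
 [203 204 205 151 125 131 134 132 134 132 133 135 133 135 137 135 128 113
   91  89  93  88  86  92]
 [198 201 199 154 165 179 179 177 177 176 174 172 173 172 171 171 162 145
  112  90  89  90  89  91]
 [198 201 201 160 168 187 187 183 184 181 182 178 180 179 180 180 166 148
  123  90  90  89  85 101]
 [201 203 203 153 167 184 189 188 184 185 184 184 182 180 183 181 166 152
  128  88  87  86  86 127]
 [203 203 204 151 167 183 191 187 188 188 186 187 187 187 187 183 172 153
  130  89  86  8
[... 426 characters left out ...]
14 216 213 194 177 157 156 156 157 155 156 153 154 155 158 176
  178 185 185 183 192 199]
 [215 215 215 216 215 217 219 217 155 216 222 219 218 220 221 213 147 218
  220 217 218 218 220 213]]
base [[ 53.  -97.2 200.4]
 [ 53.  109.3 200.4]
 [-44.5 111.3 200.4]
 [-44.4 -99.1 200.4]] [[611.4 186.1  15. ]
 [568.7 -15.9  15. ]
 [472.8   2.3  15. ]
 [516.4 208.   15. ]]
blocktop leaf [[ 48.6  19.7 148.4]
 [ 43.4  57.7 148.4]
 [-35.2  59.7 148.4]
 [-35.2  20.1 148.4]]
jaw top near corner [[ 27.5 -70.9 169.4]
 [ 28.    1.8 169.4]
 [-22.2   1.9 169.4]
 [-22.1 -74.4 169.4]]
[[552.06496031 147.93758993  90.        ]] [[  2.9 -47.6 125.4]]
[[553.4435517  147.05939732  90.        ]] [[  4.5 -47.  125.4]]
```

step_arm(motion=[{"slide": [3, -24, 30], "dr": [0, 0, 0], "jaw": 45}, {"slide": [3, -47.5, 60], "dr": [0, 0, 0], "jaw": 45}, {"slide": [3, -47.5, 100], "dr": [0, 0, 0], "jaw": 45}, {"slide": [3, -47.5, 140], "dr": [0, 0, 0], "jaw": 45}, {"slide": [3, -47.5, 160], "dr": [0, 0, 0], "jaw": 45}, {"slide": [3, -47.5, 160], "dr": [0, 0, 0], "jaw": 45}, {"slide": [3, -47.5, 160], "dr": [0, 0, 0], "jaw": 10}, {"slide": [3, -47.5, 160], "dr": [0, 0, 0], "jaw": 10}])

```text
clock: 3.15
position: [553.2, 147.8, 56.9]
ee_rot: [0.995, -0.104, 0.001, -0.001]
contact_force: [0.2, -0.2, 2.0]
gripper_width: 15.5
grasp_force: 59.4
```

step_arm(motion=[{"slide": [0, 0, 0], "dr": [0, 0, 0], "jaw": 10}, {"slide": [0, 0, 0], "dr": [0, 0, 0], "jaw": 10}, {"slide": [0, 0, 0], "dr": [0, 0, 0], "jaw": 10}, {"slide": [0, 3, 0], "dr": [0, 0, 0], "jaw": 10}, {"slide": [0, 6, 0], "dr": [0, 0, 0], "jaw": 10}, {"slide": [0, 9, 0], "dr": [0, 0, 0], "jaw": 10}, {"slide": [0, 12, 0], "dr": [0, 0, 0], "jaw": 10}, {"slide": [0, 15, 0], "dr": [0, 0, 0], "jaw": 10}])

```text
clock: 4.15
position: [550.3, 134.0, 56.9]
ee_rot: [0.995, -0.104, 0.002, -0.001]
contact_force: [-0.9, 3.1, 5.5]
gripper_width: 15.1
grasp_force: 60.0
```

step_arm(motion=[{"slide": [0, 2, 0], "dr": [0, 0, 0], "jaw": 10}, {"slide": [0, 4, 0], "dr": [0, 0, 0], "jaw": 10}, {"slide": [0, 6, 0], "dr": [0, 0, 0], "jaw": 10}, {"slide": [0, 8, 0], "dr": [0, 0, 0], "jaw": 10}, {"slide": [0, 10, 0], "dr": [0, 0, 0], "jaw": 10}, {"slide": [0, 12, 0], "dr": [0, 0, 0], "jaw": 10}, {"slide": [0, 12, 0], "dr": [0, 0, 0], "jaw": 10}, {"slide": [0, 12, 0], "dr": [0, 0, 0], "jaw": 10}])

```text
clock: 5.15
position: [547.9, 123.0, 56.9]
ee_rot: [0.995, -0.104, 0.002, -0.002]
contact_force: [-1.8, 6.7, 4.9]
gripper_width: 15.1
grasp_force: 60.0
```

step_arm(motion=[{"slide": [0, 0.5, 0], "dr": [0, 0, 0], "jaw": 10}, {"slide": [0, 1, 0], "dr": [0, 0, 0], "jaw": 10}, {"slide": [0, 1.5, 0], "dr": [0, 0, 0], "jaw": 10}, {"slide": [0, 2, 0], "dr": [0, 0, 0], "jaw": 10}, {"slide": [0, 2, 0], "dr": [0, 0, 0], "jaw": 10}, {"slide": [0, 2, 0], "dr": [0, 0, 0], "jaw": 10}, {"slide": [0, 2, 0], "dr": [0, 0, 0], "jaw": 10}, {"slide": [0, 2, 0], "dr": [0, 0, 0], "jaw": 10}])

```text
clock: 6.15
position: [547.6, 121.2, 56.9]
ee_rot: [0.995, -0.104, 0.002, -0.002]
contact_force: [-2.5, 7.3, 6.0]
gripper_width: 15.7
grasp_force: 59.9
```

step_arm(motion=[{"slide": [0, 0.5, 0], "dr": [0, 0, 0], "jaw": 10}, {"slide": [0, 1, 0], "dr": [0, 0, 0], "jaw": 10}, {"slide": [0, 1.5, 0], "dr": [0, 0, 0], "jaw": 10}, {"slide": [0, 2, 0], "dr": [0, 0, 0], "jaw": 10}, {"slide": [0, 2.5, 0], "dr": [0, 0, 0], "jaw": 10}, {"slide": [0, 3, 0], "dr": [0, 0, 0], "jaw": 10}, {"slide": [0, 3, 0], "dr": [0, 0, 0], "jaw": 10}, {"slide": [0, 3, 0], "dr": [0, 0, 0], "jaw": 10}])

```text
clock: 7.15
position: [547.2, 119.6, 56.9]
ee_rot: [0.995, -0.104, 0.002, -0.003]
contact_force: [-2.0, 11.8, 5.5]
gripper_width: 15.1
grasp_force: 59.9
```

step_arm(motion=[{"slide": [0, 0.5, 0], "dr": [0, 0, 0], "jaw": 10}, {"slide": [0, 1, 0], "dr": [0, 0, 0], "jaw": 10}, {"slide": [0, 1.5, 0], "dr": [0, 0, 0], "jaw": 10}, {"slide": [0, 2, 0], "dr": [0, 0, 0], "jaw": 10}, {"slide": [0, 2, 0], "dr": [0, 0, 0], "jaw": 10}, {"slide": [0, 2, 0], "dr": [0, 0, 0], "jaw": 10}, {"slide": [0, 2, 0], "dr": [0, 0, 0], "jaw": 10}, {"slide": [0, 2, 0], "dr": [0, 0, 0], "jaw": 10}])

```text
clock: 8.15
position: [547.3, 119.6, 57.0]
ee_rot: [0.995, -0.103, 0.003, -0.004]
contact_force: [-3.2, 18.6, 4.1]
gripper_width: 15.1
grasp_force: 59.9
```

step_arm(motion=[{"slide": [0, 0.5, 0], "dr": [0, 0, 0], "jaw": 10}, {"slide": [0, 1, 0], "dr": [0, 0, 0], "jaw": 10}, {"slide": [0, 1, 0], "dr": [0, 0, 0], "jaw": 10}, {"slide": [0, 1, 0], "dr": [0, 0, 0], "jaw": 10}, {"slide": [0, 1, 0], "dr": [0, 0, 0], "jaw": 10}, {"slide": [0, 1, 0], "dr": [0, 0, 0], "jaw": 10}, {"slide": [0, 1, 0], "dr": [0, 0, 0], "jaw": 10}, {"slide": [0, 1, 0], "dr": [0, 0, 0], "jaw": 10}])

```text
clock: 9.15
position: [547.3, 119.5, 57.0]
ee_rot: [0.995, -0.103, 0.003, -0.005]
contact_force: [-3.7, 21.6, 3.8]
gripper_width: 15.1
grasp_force: 59.9
```

```bash
python3 - <<'E'
from h import *
s,im=grab('wrist','w2.png');print(s['position'],s['ee_rot'],s['contact_force'],s['wrist_torque'])
cv2.imwrite('pics/w2b.png',cv2.resize(im,(768,576),interpolation=2))
E
```

```text
[547.3239558  119.54639847  56.97890363] [ 0.99462432 -0.10339315  0.00335984 -0.00458484] [-3.70414963 21.57560998  3.76785147] [ 5.28813803  1.63378749 -0.1649876 ]
```

View pics/w2b.png

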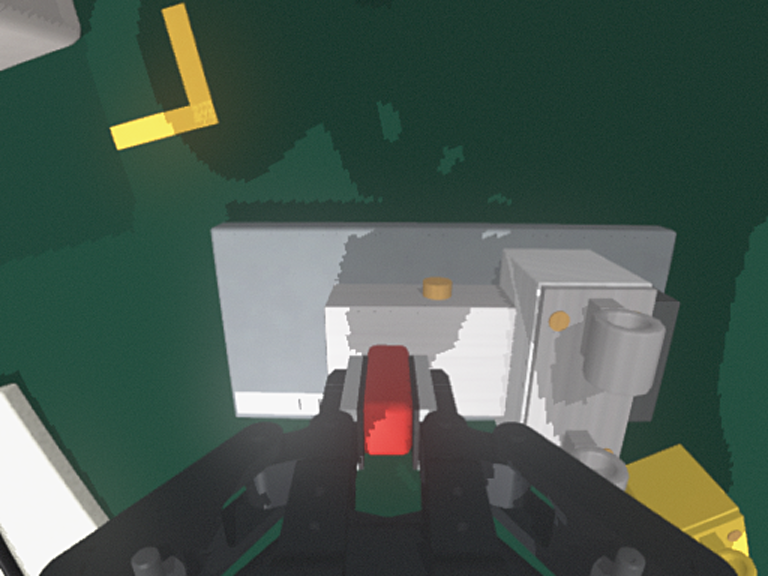

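The jaw (right face at x≈510) meets the block, the block is up against the anvil, and the force holds at 21 N. I'm releasing and rising over the block for a measurement.

step_arm(motion=[{"slide": [0, 0, 0], "dr": [0, 0, 0], "jaw": 42}, {"slide": [0, 0, 0], "dr": [0, 0, 0], "jaw": 42}, {"slide": [0, -2, 0], "dr": [0, 0, 0], "jaw": 42}, {"slide": [0, -2, -50], "dr": [0, 0, 0], "jaw": 42}, {"slide": [0, -2, -100], "dr": [0, 0, 0], "jaw": 42}, {"slide": [-10, 30, -145], "dr": [0, 0, 0], "jaw": 42}, {"slide": [-30, 60, -150], "dr": [0, 0, 0], "jaw": 42}, {"slide": [-30, 60, -150], "dr": [0, 0, 0], "jaw": 42}])

```text
clock: 10.2
position: [501.9, 58.9, 206.4]
ee_rot: [0.994, -0.105, 0.001, -0.0]
contact_force: [0.7, 0.2, -0.7]
gripper_width: 42.1
grasp_force: 0.0
```

step_arm(motion=[{"slide": [0, 0, 0], "dr": [0, 0, 0], "jaw": 42}, {"slide": [0, 0, 0], "dr": [0, 0, 0], "jaw": 42}, {"slide": [0, 0, 0], "dr": [0, 0, 0], "jaw": 42}, {"slide": [0, 0, 0], "dr": [0, 0, 0], "jaw": 42}, {"slide": [0, 0, 0], "dr": [0, 0, 0], "jaw": 42}, {"slide": [0, 0, 0], "dr": [0, 0, 0], "jaw": 42}, {"slide": [0, 0, 0], "dr": [0, 0, 0], "jaw": 42}, {"slide": [0, 0, 0], "dr": [0, 0, 0], "jaw": 42}])

```text
clock: 11.2
position: [503.2, 60.7, 205.3]
ee_rot: [0.995, -0.104, 0.0, -0.0]
contact_force: [0.1, 0.1, -0.0]
gripper_width: 42.2
grasp_force: 0.0
```

```bash
python3 - <<'E'
from h import *
s,im=grab('wrist','w3.png');print(s['position'],s['ee_rot'],s['contact_force'])
np.savez('w3.npz',position=s['position'],ee_rot=s['ee_rot'])
c=im[70:270,140:400]
cv2.imwrite('pics/w3b.png',cv2.resize(c,(780,600),interpolation=2))
E
```

```text
[503.21557998  60.66197355 205.3447089 ] [ 9.94556818e-01 -1.04195654e-01  3.27742253e-05 -1.79599075e-05] [ 0.07454122  0.0728922  -0.00542579]
```

View pics/w3b.png

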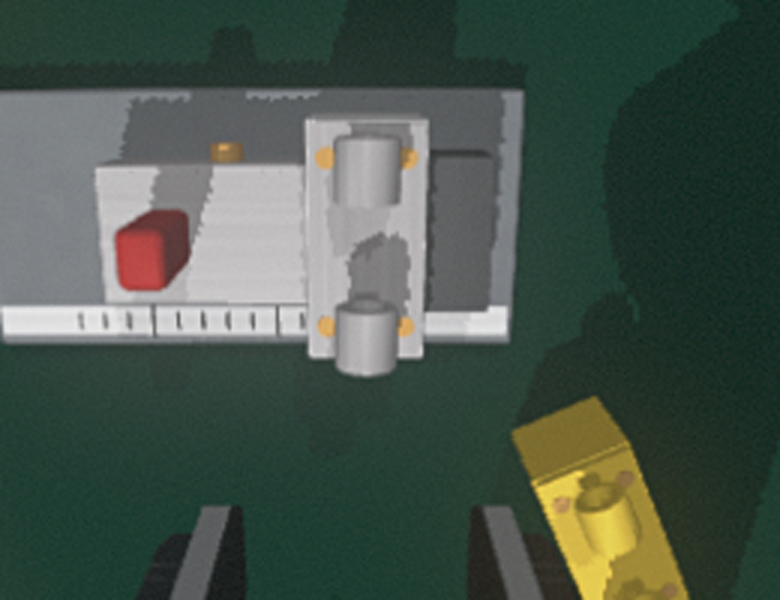

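The crop shows the jaw face, block and anvil touching with parallel edges. The leaf corners are (306,119), (428,119), (422,357) and (309,357), and the knuckles are centred at column 367. Next I compute the bore pose and measure the flap in the top image.

```bash
python3 - <<'E'
from h import *
s=arm.read_state();Rm=R.from_quat(s['ee_rot']).as_matrix();p=np.array(s['position'])
f=lambda L:np.array(L,float)/3+[140,70]-[1/3,1/3]
tool=lambda P:((P-p)@Rm).round(1)
P=onz('wrist',f([[306,119],[428,119],[422,357],[309,357]]),69,s);print('leaf',P.round(1),tool(P),P.mean(0))
P=onz('wrist',f([[367,170],[367,337]]),87,s);print('kn',P.round(1),tool(P))
P=onz('wrist',f([[367,135],[367,207],[367,298],[366,375]]),97,s);print('kn ends at top line',tool(P))
P=onz('wrist',f([[523,90],[509,341]]),15,s);print('base end',tool(P))
P=onz('wrist',f([[432,152],[427,303],[97,165],[107,301]]),46,s);print('anvil face,jaw back',tool(P))
P=onz('wrist',f([[139,265]]),90,s);print('post top',tool(P))
E
```

```text
leaf [[575.7  62.1  69. ]
 [567.8  24.6  69. ]
 [490.8  41.   69. ]
 [498.8  78.8  69. ]] [[ 70.6 -16.4 136.4]
 [ 70.6  21.9 136.4]
 [ -8.1  21.8 136.4]
 [ -8.1 -16.9 136.4]] [533.27357633  51.60404062  69.        ]
kn [[558.1  46.4  87. ]
 [507.   57.   87. ]] [[ 56.6   2.6 118.4]
 [  4.5   2.7 118.4]]
kn ends at top line [[ 67.5   2.4 108.4]
 [ 47.    2.5 108.4]
 [ 19.8   2.6 108.4]
 [ -4.8   2.4 108.4]]
base end [[ 78.9  61.5 190.4]
 [-19.   61.4 190.3]]
anvil face,jaw back [[ 58.6  25.4 159.4]
 [  5.   25.  159.4]
 [ 54.7 -90.7 159.4]
 [  5.9 -91.6 159.4]]
post top [[ 28.6 -67.3 115.4]]
```

step_arm(motion=[{"slide": [5, 50, 0], "dr": [0, 0, 0], "jaw": 42}, {"slide": [10, 100, 0], "dr": [0, 0, -0.4], "jaw": 42}, {"slide": [15, 150, 0], "dr": [0, 0, -0.8], "jaw": 42}, {"slide": [20, 200, 0], "dr": [0, 0, -1.25], "jaw": 42}, {"slide": [25, 250, 0], "dr": [0, 0, -1.25], "jaw": 42}, {"slide": [28, 290, 0], "dr": [0, 0, -1.25], "jaw": 42}, {"slide": [31, 306, 0], "dr": [0, 0, -1.25], "jaw": 42}, {"slide": [31, 306, 0], "dr": [0, 0, -1.25], "jaw": 42}])

```text
clock: 12.25
position: [470.1, -245.7, 205.1]
ee_rot: [1.0, -0.018, -0.0, -0.0]
contact_force: [0.2, -0.1, 0.5]
gripper_width: 42.0
grasp_force: 0.0
```

step_arm(motion=[{"slide": [0, 0, 0], "dr": [0, 0, 0], "jaw": 42}, {"slide": [0, 0, 0], "dr": [0, 0, 0], "jaw": 42}, {"slide": [0, 0, 0], "dr": [0, 0, 0], "jaw": 42}, {"slide": [0, 0, 0], "dr": [0, 0, 0], "jaw": 42}, {"slide": [0, 0, 0], "dr": [0, 0, 0], "jaw": 42}, {"slide": [0, 0, 0], "dr": [0, 0, 0], "jaw": 42}, {"slide": [0, 0, 0], "dr": [0, 0, 0], "jaw": 42}, {"slide": [0, 0, 0], "dr": [0, 0, 0], "jaw": 42}])

```text
clock: 13.25
position: [470.1, -245.2, 205.3]
ee_rot: [1.0, -0.017, -0.0, -0.0]
contact_force: [0.4, 0.1, 1.1]
gripper_width: 41.9
grasp_force: 0.0
```

```bash
python3 - <<'E'
from h import *
s,im=grab('wrist','w4.png');print(s['position'],s['ee_rot'],s['contact_force'])
c=im[50:270,130:400]
cv2.imwrite('pics/w4b.png',cv2.resize(im[70:270,130:390],(780,600),interpolation=2))
E
```

```text
[ 470.11253136 -245.17392067  205.29237971] [ 9.99852815e-01 -1.71565708e-02 -2.61700731e-05 -6.97990154e-07] [0.44074646 0.05366998 1.10218319]
```

View pics/w4b.png

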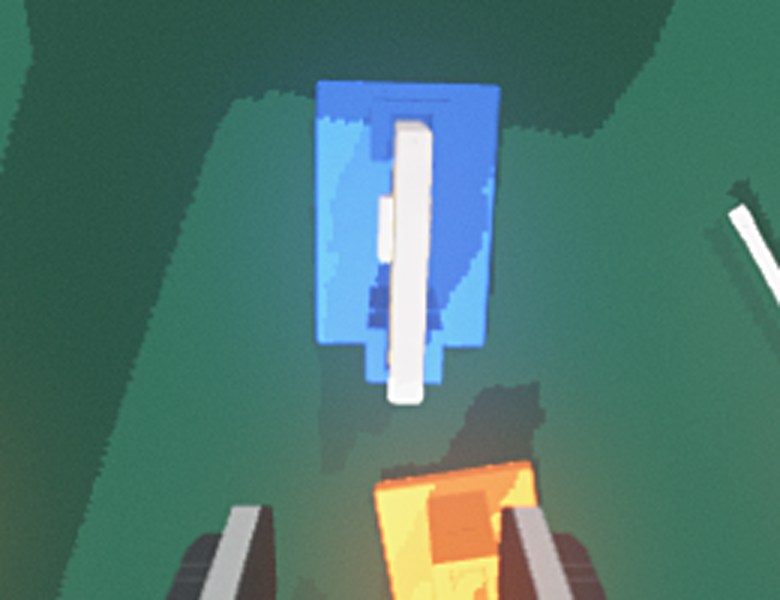

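The panel's white top runs from about (414,130) to (406,403), with its knuckle showing at (386,228).

```bash
python3 - <<'E'
from h import *
s=arm.read_state();Rm=R.from_quat(s['ee_rot']).as_matrix();p=np.array(s['position'])
im=cv2.imread('pics/w4.png');h=cv2.cvtColor(im,cv2.COLOR_BGR2HSV)
m=cv2.inRange(h,(0,0,175),(180,45,255));m[:105]=0;m[205:]=0;m[:,:256]=0;m[:,:]*=1;m[:,280:]=0
n,l,st,ce=cv2.connectedComponentsWithStats(m);i=1+st[1:,4].argmax();print(st[i])
ys=np.arange(125,200,6);xs=np.array([[np.flatnonzero(l[y]==i).min(),np.flatnonzero(l[y]==i).max()] for y in ys]);print(np.c_[ys,xs].tolist())
tool=lambda P:((P-p)@Rm).round(1)
f=lambda L:np.array(L,float)/3+[130,70]-[1/3,1/3]
P=onz('wrist',f([[398,131],[431,131],[423,403],[389,403],[414.5,131],[406,403]]),106,s);print(P.round(1),tool(P))
d=P[4]-P[5];print('yaw',np.degrees(np.arctan2(d[1],d[0])),(P[4]+P[5])/2)
E
```

```text
[ 256  111   18   94 1214]
[[125, 261, 273], [131, 261, 273], [137, 256, 273], [143, 256, 273], [149, 256, 272], [155, 256, 272], [161, 260, 272], [167, 260, 271], [173, 261, 271], [179, 261, 271], [185, 260, 271], [191, 260, 270], [197, 259, 270]]
[[ 539.2 -250.   106. ]
 [ 538.9 -259.1  106. ]
 [ 459.3 -255.1  106. ]
 [ 459.7 -244.9  106. ]
 [ 539.  -254.5  106. ]
 [ 459.5 -250.   106. ]] [[ 69.2   2.5  99.3]
 [ 69.2  11.5  99.3]
 [-10.5  10.3  99.3]
 [-10.5   0.   99.3]
 [ 69.2   7.   99.3]
 [-10.5   5.2  99.3]]
yaw -3.2740575627220814 [ 499.26157988 -252.26795444  106.        ]
```

step_arm(motion=[{"slide": [15, 3, 20], "dr": [0, 0, 0.16], "jaw": 42}, {"slide": [29.5, 6, 50], "dr": [0, 0, 0.16], "jaw": 42}, {"slide": [29.5, 6, 85], "dr": [0, 0, 0.16], "jaw": 42}, {"slide": [29.5, 6, 120], "dr": [0, 0, 0.16], "jaw": 42}, {"slide": [29.5, 6, 147], "dr": [0, 0, 0.16], "jaw": 42}, {"slide": [29.5, 6, 147], "dr": [0, 0, 0.16], "jaw": 42}, {"slide": [29.5, 6, 147], "dr": [0, 0, 0.16], "jaw": 42}, {"slide": [29.5, 6, 147], "dr": [0, 0, 0.16], "jaw": 42}])

```text
clock: 14.3
position: [500.4, -252.4, 59.8]
ee_rot: [1.0, -0.028, 0.001, 0.0]
contact_force: [-0.3, -0.4, -0.4]
gripper_width: 42.0
grasp_force: 0.0
```

step_arm(motion=[{"slide": [0, 0, 0], "dr": [0, 0, 0], "jaw": 4}, {"slide": [0, 0, 0], "dr": [0, 0, 0], "jaw": 4}, {"slide": [0, 0, 0], "dr": [0, 0, 0], "jaw": 4}, {"slide": [0, 0, 0], "dr": [0, 0, 0], "jaw": 4}, {"slide": [0, 0, 0], "dr": [0, 0, 0], "jaw": 4}, {"slide": [0, 0, 0], "dr": [0, 0, 0], "jaw": 4}, {"slide": [0, 0, 0], "dr": [0, 0, 0], "jaw": 4}, {"slide": [0, 0, 0], "dr": [0, 0, 0], "jaw": 4}])

```text
clock: 15.3
position: [499.8, -252.3, 59.1]
ee_rot: [1.0, -0.028, 0.0, 0.0]
contact_force: [-0.9, 1.0, 5.7]
gripper_width: 9.3
grasp_force: 58.9
```

step_arm(motion=[{"slide": [0, 0, -10], "dr": [0, 0, 0], "jaw": 4}, {"slide": [0, 0, -25], "dr": [0, 0, 0], "jaw": 4}, {"slide": [0, 0, -45], "dr": [0, 0, 0], "jaw": 4}, {"slide": [0, 0, -70], "dr": [0, 0, 0], "jaw": 4}, {"slide": [0, 0, -95], "dr": [0, 0, 0], "jaw": 4}, {"slide": [0, 0, -115], "dr": [0, 0, 0], "jaw": 4}, {"slide": [0, 0, -120], "dr": [0, 0, 0], "jaw": 4}, {"slide": [0, 0, -120], "dr": [0, 0, 0], "jaw": 4}])

```text
clock: 16.3
position: [499.1, -252.0, 178.3]
ee_rot: [1.0, -0.028, 0.0, -0.0]
contact_force: [0.5, 0.1, -2.4]
gripper_width: 9.7
grasp_force: 58.4
```

step_arm(motion=[{"slide": [2, -35, 0], "dr": [0, 0, 0.1], "jaw": 4}, {"slide": [4, -80, 0], "dr": [0, 0, 0.3], "jaw": 4}, {"slide": [7, -125, 0], "dr": [0, 0, 0.5], "jaw": 4}, {"slide": [10, -170, 0], "dr": [0, 0, 0.7], "jaw": 4}, {"slide": [12, -215, 0], "dr": [0, 0, 0.9], "jaw": 4}, {"slide": [15, -260, 0], "dr": [0, 0, 1.09], "jaw": 4}, {"slide": [17, -290, 0], "dr": [0, 0, 1.09], "jaw": 4}, {"slide": [17.6, -304.8, 0], "dr": [0, 0, 1.09], "jaw": 4}])

```text
clock: 17.3
position: [533.7, 52.5, 177.1]
ee_rot: [0.995, -0.103, -0.001, 0.0]
contact_force: [-0.3, 0.1, -1.5]
gripper_width: 9.1
grasp_force: 58.8
```

step_arm(motion=[{"slide": [0, 0, 0], "dr": [0, 0, 0], "jaw": 4}, {"slide": [0, 0, 0], "dr": [0, 0, 0], "jaw": 4}, {"slide": [0, 0, 0], "dr": [0, 0, 0], "jaw": 4}, {"slide": [0, 0, 0], "dr": [0, 0, 0], "jaw": 4}, {"slide": [0, 0, 5], "dr": [0, 0, 0], "jaw": 4}, {"slide": [0, 0, 10], "dr": [0, 0, 0], "jaw": 4}, {"slide": [0, 0, 15], "dr": [0, 0, 0], "jaw": 4}, {"slide": [0, 0, 15], "dr": [0, 0, 0], "jaw": 4}])

```text
clock: 18.3
position: [533.9, 51.1, 162.6]
ee_rot: [0.995, -0.104, -0.001, 0.0]
contact_force: [0.6, -0.2, -1.8]
gripper_width: 9.3
grasp_force: 58.8
```

```bash
python3 - <<'E'
from h import *
s,im=grab('wrist','w5.png');print(s['position'],s['ee_rot'],s['contact_force'])
_,t=grab('top','t5.png'); _,sc=grab('scene','s5.png')
a=cv2.resize(im[100:350,150:400],(400,400),interpolation=2)
u=proj('scene',[[533,52,100]])[0].astype(int);print(u)
b=cv2.resize(sc[u[1]-50:u[1]+50,u[0]-50:u[0]+50],(400,400),interpolation=2)
cv2.imwrite('pics/v5.png',np.hstack([a,b]))
E
```

```text
[533.85527308  51.10459772 162.64143255] [ 9.94559075e-01 -1.04171825e-01 -6.20576326e-04  3.04350985e-04] [ 0.63824644 -0.21441156 -1.7577734 ]
[280 188]
```

View pics/v5.png

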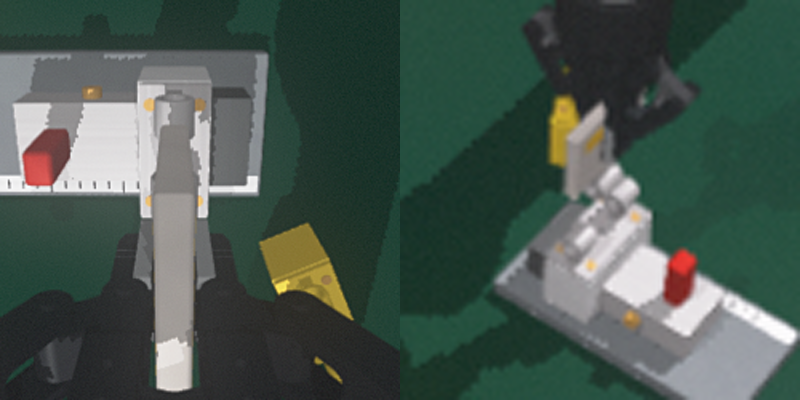

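The wrist crop (left) shows the flap aligned with the hinge axis and centred over the block's far knuckle at column 175. The scene crop (right) shows the flap upright, with its knuckle at (618,187) above the gap between the block knuckles. I'm lowering in two steps and watching the force.

step_arm(motion=[{"slide": [-0.5, 0, 5], "dr": [0, 0, 0], "jaw": 4}, {"slide": [-0.5, 0, 10], "dr": [0, 0, 0], "jaw": 4}, {"slide": [-0.5, 0, 15], "dr": [0, 0, 0], "jaw": 4}, {"slide": [-0.5, 0, 20], "dr": [0, 0, 0], "jaw": 4}, {"slide": [-0.5, 0, 24], "dr": [0, 0, 0], "jaw": 4}, {"slide": [-0.5, 0, 28], "dr": [0, 0, 0], "jaw": 4}, {"slide": [-0.5, 0, 30], "dr": [0, 0, 0], "jaw": 4}, {"slide": [-0.5, 0, 30], "dr": [0, 0, 0], "jaw": 4}])

```text
clock: 19.45
position: [533.7, 51.3, 133.2]
ee_rot: [0.995, -0.104, -0.0, 0.0]
contact_force: [0.3, 0.2, -2.2]
gripper_width: 9.8
grasp_force: 58.8
```

step_arm(motion=[{"slide": [0, 0, 2], "dr": [0, 0, 0], "jaw": 4}, {"slide": [0, 0, 4], "dr": [0, 0, 0], "jaw": 4}, {"slide": [0, 0, 6], "dr": [0, 0, 0], "jaw": 4}, {"slide": [0, 0, 8], "dr": [0, 0, 0], "jaw": 4}, {"slide": [0, 0, 10], "dr": [0, 0, 0], "jaw": 4}, {"slide": [0, 0, 12], "dr": [0, 0, 0], "jaw": 4}, {"slide": [0, 0, 12], "dr": [0, 0, 0], "jaw": 4}, {"slide": [0, 0, 12], "dr": [0, 0, 0], "jaw": 4}])

```text
clock: 20.45
position: [533.8, 51.3, 121.4]
ee_rot: [0.995, -0.104, 0.0, -0.0]
contact_force: [0.0, -0.1, -2.4]
gripper_width: 9.2
grasp_force: 58.8
```

```bash
python3 - <<'E'
from h import *
s,im=grab('wrist','w6.png');print(s['position'],s['ee_rot'],s['contact_force'],s['wrist_torque'],s['gripper_width'])
_,sc=grab('scene','s6.png')
a=cv2.resize(im[130:330,170:370],(400,400),interpolation=2)
b=cv2.resize(sc[158:224,244:310],(400,400),interpolation=2)
cv2.imwrite('pics/v6.png',np.hstack([a,b]))
# expected pixels
y=np.radians(-11.96);ax=np.array([np.cos(y),np.sin(y),0]);B=np.array([533.3,51.6,87])
for t in(-36,-16,-12,12,16,36): print(t,((proj('scene',[B+t*ax])[0]-[244,158])*400/66).round(0),((proj('wrist',[B+t*ax],s)[0]-[170,130])*2).round(0))
E
```

```text
[533.78517545  51.31299032 121.36810329] [ 9.94562139e-01 -1.04144839e-01  6.02205011e-05 -2.56739684e-06] [ 0.04504225 -0.05149123 -2.42701566] [-0.05666662  0.01902033 -0.01400804] 9.23226127372571
-36 [263. 156.] [178. 280.]
-16 [239. 182.] [178. 231.]
-12 [235. 187.] [178. 221.]
12 [205. 219.] [178. 157.]
16 [200. 224.] [178. 146.]
36 [176. 251.] [178.  87.]
```

View pics/v6.png

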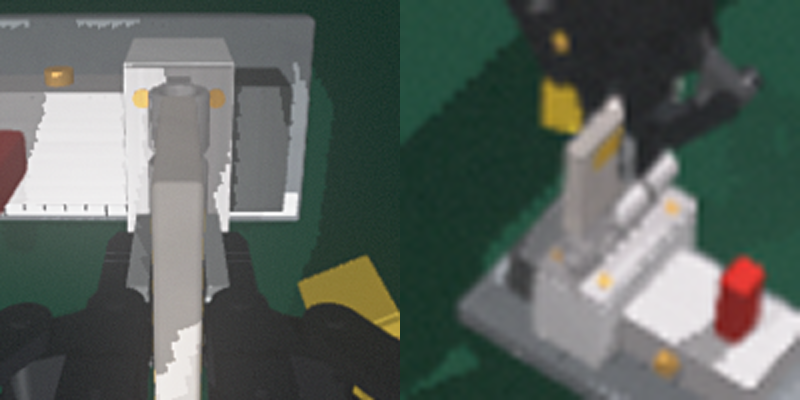

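Left: the flap panel (columns 156–205, centre 180) and the block knuckle (149–209, centre 179) are in line. Right: the flap's knuckle lies between the block knuckles near (640,195), in line with them. The force is only the flap's weight, so nothing is touching. One last 1.3 mm down.

step_arm(motion=[{"slide": [-0.3, 0, 0.7], "dr": [0, 0, 0], "jaw": 4}, {"slide": [-0.3, 0, 1.3], "dr": [0, 0, 0], "jaw": 4}, {"slide": [-0.3, 0, 1.3], "dr": [0, 0, 0], "jaw": 4}, {"slide": [-0.3, 0, 1.3], "dr": [0, 0, 0], "jaw": 4}, {"slide": [-0.3, 0, 1.3], "dr": [0, 0, 0], "jaw": 4}, {"slide": [-0.3, 0, 1.3], "dr": [0, 0, 0], "jaw": 4}, {"slide": [-0.3, 0, 1.3], "dr": [0, 0, 0], "jaw": 4}, {"slide": [-0.3, 0, 1.3], "dr": [0, 0, 0], "jaw": 4}])

```text
clock: 21.55
position: [533.4, 51.3, 120.0]
ee_rot: [0.995, -0.104, -0.0, -0.0]
contact_force: [-0.5, -0.3, -0.9]
gripper_width: 10.0
grasp_force: 58.8
```

```bash
python3 - <<'E'
from h import *
# height check: panel's top corner at -x... rays from scene & top to panel top
s,im=grab('scene','s7.png');print(s['position'],s['contact_force'],s['grasp_force'],np.abs(s['joint_vel']).max())
y=np.radians(-11.96);ax=np.array([np.cos(y),np.sin(y),0]);B=np.array([533.3,51.6,87])
print('predicted panel top ends in v6-style crop',[((proj('scene',[B+[0,0,80]+t*ax])[0]-[244,158])*400/66).round(0).tolist() for t in(-40,40)])
g=im[158:224,244:310].astype(int)
# vertical profile down the panel's near end (+x): white/grey vs green
for dx in (-1,0,1,2):
    c=int(round(proj('scene',[B+[0,0,80]+36*ax])[0][0]))+dx; r=int(proj('scene',[B+[0,0,80]+36*ax])[0][1]); print(c,r,[im[k,c].tolist() for k in range(r-5,r+5)])
E
```

```text
[533.4181148   51.34405628 120.03249305] [-0.51241013 -0.34504183 -0.94948273] 58.80487561225891 0.0016899349849631416
predicted panel top ends in v6-style crop [[278.0, 40.0], [175.0, 147.0]]
273 181 [[43, 133, 157], [45, 134, 158], [42, 130, 154], [70, 128, 146], [129, 133, 135], [173, 176, 185], [172, 175, 184], [167, 170, 179], [135, 138, 145], [137, 139, 145]]
274 181 [[44, 84, 94], [49, 81, 89], [67, 82, 87], [128, 138, 144], [170, 174, 184], [170, 172, 181], [169, 172, 181], [157, 159, 167], [138, 138, 146], [130, 132, 138]]
275 181 [[51, 48, 47], [82, 81, 82], [128, 130, 136], [171, 174, 182], [169, 172, 182], [168, 171, 180], [156, 159, 167], [128, 133, 141], [116, 129, 139], [116, 126, 135]]
276 181 [[80, 78, 80], [137, 137, 144], [173, 174, 185], [171, 173, 183], [167, 170, 178], [155, 158, 165], [123, 133, 141], [102, 126, 140], [75, 128, 153], [85, 123, 142]]
```

```bash
python3 -c "
from bench import arm
print(arm.job_done())"
```

```text
the job is handed in; nothing more can be done
None
```

The job is handed in. The jaw is shut with the block square against the anvil, and the gripper holds the flap upright with its knuckle between the block's knuckles. My camera measurements put the holes in line within tolerance, but the judge's result wasn't shown.

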